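# Press a brass bush home with the ratchet clamp, free it and put the part in the tray

## Task

Pump the trigger of the ratchet clamp until the brass bush is pressed fully home, its flange tight against the pine block: finish with a firm push of about 20 N on the trigger, since 27 N would bruise the soft wood. Then press the red release lever right down until the jaw has run all the way back, lift the block out and lay it flat, same way up, in the steel tray on the right. Move the jaw only by its trigger and release lever, and leave the jar and marker beside the clamp and the calliper alone.

Things in the scene. Friction and masses are not known exactly. Their poses are not given: they have to be found in the camera images.
- clamp: bench ratchet push clamp, fixed, on a 362 x 116 x 12 mm plywood board. Origin on the bench below the trigger's pivot; x = pressing direction (trigger to tail jaw), y left, z up. The block stands on its steel rail (50 mm wide, top at z = 17 mm). Housing x = -72 to 24 mm, up to 69 mm high (lugs 86 mm). Fixed black hand grip at x = -45 to -27 mm, 28 mm wide, top at z = 130 mm
- jaw: moving jaw: toothed steel bar with a dark pressing plate (46 mm wide, z = 18 to 56 mm). Frame as clamp when fully back; slides along x only. A spring (4 to 6 N) draws it back; 5 mm ratchet teeth hold it. A full trigger stroke advances it 12 mm and 10 mm stay when the trigger is let go (after a part stroke it drops back to the last tooth, at most 5 mm)
- jaw_face (a point): centre of the jaw's pressing face, 35 mm above the bench; at x = 66 mm of clamp when the jaw is fully back (open)
- trigger (a joint): trigger angle: 0 at rest, 0.5 rad squeezed to its own stop; a spring returns it. Pad force: 5 to 6 N while the jaw runs free, 9 to 11 N while the bush slides in, then it rises steeply (over 10 N/mm) once the flange is home; also steeply at the trigger's stop, which strains only the clamp. 15 N on the pad squeezes the block with about 22 N, 20 N with 33 N, 27 N with 48 N
- trigger_pad (a point): front of the green roll (14 mm diameter, 22 mm wide) on the trigger lever, 57 mm above its pivot, which is 73 mm above the bench; at x = 25, z = 127 mm of clamp at rest. Lever 20 mm wide, 12 mm thick, top at z = 138 mm, leaning 0.25 rad to +x at rest. Pushing the roll along -x of clamp, towards the hand grip, squeezes it: full stroke 28 mm. Grip and roll: 70 mm outside to outside at rest
- release_tab (a point): middle of the ribbed top of the red release lever (20 x 24 mm) behind the hand grip, at x = -95, y = 0, z = 71 mm of clamp. Pressed down 11 mm to its stop (about 5 N) it lifts both pawls off the teeth, and while it is held down the jaw runs back in under a second; let go, it springs up
- tail_jaw: fixed tail jaw, dark steel, 46 mm wide, bolted to the rail at differing places; origin on the bench below its face, which looks to -x of clamp (z = 18 to 56 mm). Axes as clamp
- block: loose pine block 45 x 110 x 35 mm (x, y, z), about 0.2 kg, origin at the centre of its underside. It stands on the rail between the jaws, its y axis along the clamp's x, with a few mm of play to the tail jaw. The bush is in its -y end, towards the jaw
- bush (a joint): gap between the bush's flange and the wood in m: 0 when fully home, 8 to 12 mm at the start; it slides in along the block's y against about 12 N of friction
- flange (a point): centre of the outer face of the brass flange (28 mm diameter, 3 mm thick), 17.5 mm above the block's underside
- tray: shallow pressed steel tray, 154 x 244 x 14 mm (x, y, z), fixed, on the right beside the front of the orange tool case; origin at the centre of its underside, floor 2 mm thick, walls 4 mm thick
- jar: glass jar with a yellow lid, 56 mm diameter, 75 mm high, behind the clamp; origin at the centre of its base; leave it alone
- marker: red and white marker pen, 17 x 135 x 16 mm, lying behind the clamp; leave it alone
- calliper: steel vernier calliper, 81 x 230 x 8 mm, lying in front of the orange tool case; leave it alone

How it is judged:
On the way, in this order (a step that is already met when the one before it is completed fails the run):
1. the jaw presses the bush firmly home: flange within 1.5 mm of the wood, the jaw within 3 mm of the flange and the block squeezed against the tail jaw with at least 22 N, for 0.2 s (value of joint bush below 0.0015 m and x of flange in the frame of jaw_face below 0.003 m and contact force between tail_jaw and block above 22 N), for 0.2 s.
2. released: the jaw has run back to within 4 mm of fully open (x of jaw_face in the frame of clamp below 0.07 m), for 0.2 s.
At the end, for the whole second after the job is handed in: bush home (flange within 1.5 mm of the wood), jaw back within 4 mm of fully open, block at rest flat on the tray's floor, same way up (underside at most 7 mm above the tray's underside, tilt under 0.08 rad), its centre within 55 mm (tray x) and 100 mm (tray y) of the tray's centre (value of joint bush below 0.0015 m and x of jaw_face in the frame of clamp below 0.07 m and x of block in the frame of tray between -0.055 and 0.055 m and y of block in the frame of tray between -0.1 and 0.1 m and z of block in the frame of tray below 0.007 m and angle between block's own z axis and vertical below 0.08 rad and linear speed of block below 0.02 m/s); the robot touches nothing.
It fails at once if the block is squeezed against the tail jaw with more than 48 N (about 27 N on the trigger): the pine is bruised (contact force between tail_jaw and block above 48 N).
It fails at once if the jaw is pushed directly by the gripper (more than 4 N) instead of by its trigger (contact force between any of the fingers, the arm and jaw above 4 N).
It fails at once if the jar, the marker or the calliper is moved by more than 30 mm, or the jar tipped (distance of any of jar, marker, calliper from where it was at the start of the episode above 0.03 m or angle between jar's own z axis and vertical above 0.5 rad).
It also fails if it takes over 72 s, if anything falls off the work surface, if the arm or the gripper's body presses on something with over 40 N, if the wrist force passes 120 N, or if a joint passes its speed limit or range.

## Robot

A 7-joint arm with a two-finger parallel gripper is mounted at the origin on a cart in front of the work surface, level with it; the furniture and walls round the work are solid. World frame = base frame: x ahead of the robot, y to its left, z up, the work surface at z = 0. Lengths are in m, angles in rad, forces in N, time in s.
With the tool pointing down it reaches from about 0.4 to 0.875 m from the base axis. Payload 19.3 kg.
Tool frame: the origin (TCP) lies at the very end of the fingers, on their centre line; the grasp point (between the pads) lies 19 mm behind it; y points along the fingers, x is the direction in which the jaws open and shut, and the axes are right-handed (so a half turn about y gives the same grasp; the last joint's range is limited). The gripper opens to 85 mm and grips with 20 to 120 N. Pads are 22 mm wide; open, the fingers measure 114 mm over their backs; the gripper's body (76 mm by 85 mm) begins 54 mm behind the grasp point. The pads swing forward as they close: fully open they stand 13 mm farther back than shut.
Start: joints at [-1.179, 0.521, -0.036, 1.599, 0.021, 1.021, -0.113], TCP at [0.278, 0.56, 0.231] pointing down, gripper open.
Joint ranges: [-2.91, 2.91], [-0.3, 2.13], [-1.5, 1.42], [0.17, 2.43], [-1.26, 4.41], [0.16, 1.93], [-2.52, 2.52]. Speed limits (rad/s): [1.89, 1.89, 2.39, 2.39, 3.01, 3.01, 3.01].

## Interface

Orientations are given as a rotation vector (axis times angle).
In Python, from station import r, eyes gives the robot as it stands.
- The arm moves only by the tool move_arm, never from a script. Its argument "commands" is a list of rows, each a list of 2 entries, a list of its own where there are three numbers: the shift along the tool's x, y, z scaled (see below), then the turn, a rotation vector about the tool's x, y, z scaled (see below). In form: [[[tx, ty, tz], [rx, ry, rz]], ...]. A call has 1 to 20 rows; each row is the pose to reach, as a shift and turn from the pose commanded when the call began, along the tool's axes at that moment; what a row does not reach only later rows make up. The controller multiplies each number of a shift by 500 mm and each number of a turn by 60 degrees. A row lasts 1/10 s, in which the tool goes at most 50 mm and 8.59 degrees, less where a joint would pass 70% of its speed; a pose out of reach is approached as far as the arm can. A call with a number of a shift or a turn outside -1 to 1 is refused whole. A call with a gripper value outside its range is refused whole. "claw" is the opening in per cent of the stroke, from 0 (shut) to 100 (fully open), set as the call begins (left out, the last holds). The fingers move at their own pace and stop on an object; "newtons" is the grip in N (left out, the last holds). Time passes only in rows, so rows that repeat a pose let the fingers close. It gives the time, the measured TCP pose, the force and the opening at its end, in the units of the state.
- r.get_state(): the state, without advancing time (a new reading comes with each control period).
- eyes.capture(name): name is "scene" or "top" or "wrist"; returns a dict with "pixels" (480x640x3 uint8, red, green, blue), "fx", "fy", "cx", "cy" (pixels), "pose" (4x4, takes a point from camera to world coordinates). Camera axes: x right, y down, z forward; pixel columns grow to the right and rows downward; lengths in m; the calibration is good to about 2 mm. A picture is of the moment at which its call begins. There is no depth.
- r.finish_job(): hands the job in, once; it reports no verdict.
The state is a dict: "t": time; "q": joint angles; "joint_vel": joint speeds; "joint_efforts": joint torques, N m; "ee_pos": TCP position; "tcp_rot": TCP orientation; "wrist_force": force on the tool from outside, world axes, zero at the start; "ft_torque": the same for the moment, N m; "width": opening from 0.0 (shut) to 1.0 (fully open).
Only numpy, scipy, OpenCV 4.12 (cv2) and the standard library are available. Lean on these libraries where they do the work, as an engineer would, in place of code of your own. Each camera call takes 0.05 s, during which the arm holds its last target.

## Working session

There is one attempt and no reset: what is moved stays moved. The work goes in short steps, Python scripts to look and compute and a tool call to move; the robot and the scene stay as the last step left them, time stands still between calls to the robot, and variables do not carry over. Pictures are saved under pics/ and viewed, and the job is handed in when it is done.

Besides the shell and the picture viewer there is one more tool, called after ">>>" as name(argument=value, ...) on one line, values as JSON. move_arm: Moves the arm, as the interface text tells. Shifts and turns lie within -1 to 1; 1 stands for 500 mm of shift or 60 degrees of turn. Its arguments: {"type":"object","properties":{"commands":{"type":"array","items":{"type":"array"}},"claw":{"type":"number"},"newtons":{"type":"number"}},"required":["commands"]}

```bash
mkdir -p pics; ls
python3 - <<'E'
from station import r, eyes
import cv2, numpy as np
s=r.get_state(); print(s)
for n in ["scene","top","wrist"]:
    c=eyes.capture(n); cv2.imwrite(f"pics/{n}0.png",c["pixels"][:,:,::-1]); print(n,c["fx"],c["fy"],c["cx"],c["cy"]); print(np.round(c["pose"],4))
E
```

```text
pics
{'t': 0.0, 'q': array([-1.17920996,  0.52201415, -0.03628426,  1.59998633,  0.02118238,
        1.02110304, -0.11280046]), 'joint_vel': array([-0.00085392,  0.00052034,  0.00117799,  0.00139694,  0.00073807,
       -0.00039626, -0.00187326]), 'joint_efforts': array([ 5.22811060e-04, -9.27098966e+01,  1.98041774e+00, -3.69943249e+01,
        1.79368589e-02,  8.31285724e-03, -8.16947568e-05]), 'ee_pos': array([0.27837151, 0.55921592, 0.23073389]), 'tcp_rot': array([-1.39365734, -0.86198319,  0.86347314]), 'wrist_force': array([-1.06990443, -0.0142199 ,  0.60765845]), 'ft_torque': array([ 0.01212334, -0.00065481,  0.01631102]), 'width': 1.0007305628206848}
scene 613.0024028659573 613.0024028659573 316.24174428249853 243.5494991469091
[[-0.8401 -0.3523  0.4124 -0.1284]
 [-0.5421  0.5207 -0.6595  1.0698]
 [ 0.0176 -0.7776 -0.6285  1.1079]
 [ 0.      0.      0.      1.    ]]
top 470.22045786384075 470.22045786384075 317.3070512420037 233.09076433069887
[[ 0.0118 -0.9898  0.1423  0.322 ]
 [-0.9997 -0.0148 -0.0198  0.0233]
 [ 0.0217 -0.142  -0.9896  1.4968]
 [ 0.      0.      0.      1.    ]]
wrist 377.6478267209021 377.6478267209021 318.45343296740856 244.6674837560755
[[ 0.4451  0.8583  0.2552  0.2125]
 [ 0.8955 -0.4261 -0.1288  0.5914]
 [-0.0018  0.2858 -0.9583  0.3746]
 [ 0.      0.      0.      1.    ]]
```

View pics/scene0.png

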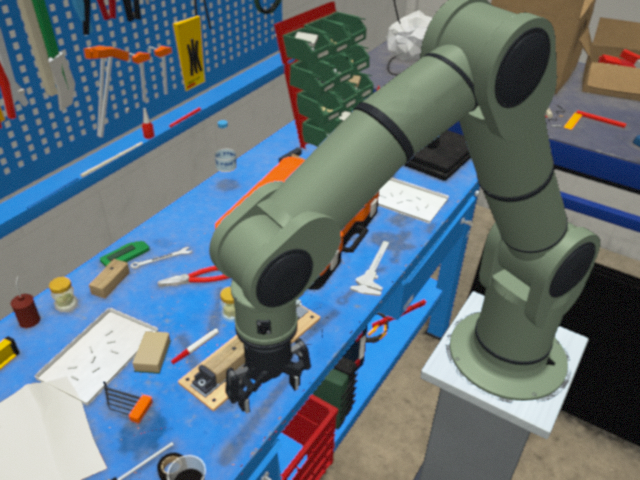

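View pics/top0.png

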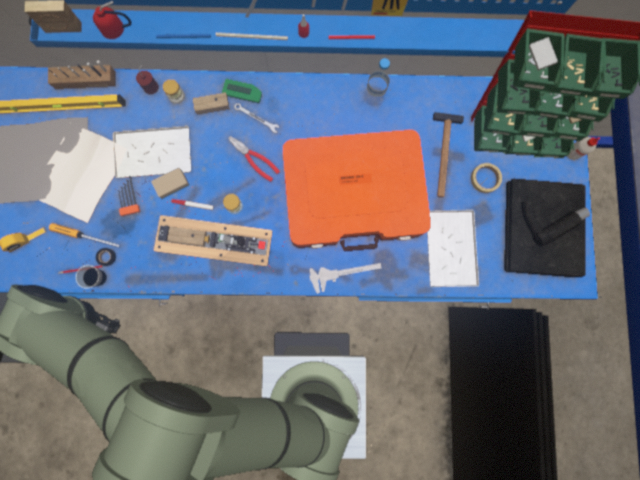

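View pics/wrist0.png

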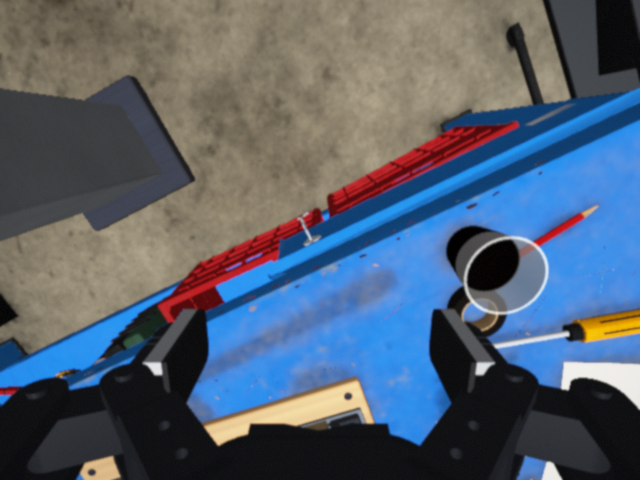

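The top view shows the clamp board at pixels x 155–270, y 215–265. The red release lever is at (264,243) and the tail jaw is on the left, so clamp x points to about +y in the world. The tray on the right is at about (453,248). I'll measure both now.

```bash
cat > h.py <<'E'
import numpy as np, cv2
from scipy.spatial.transform import Rotation as R
def ray(c,u,v):
    d=np.array([(u-c["cx"])/c["fx"],(v-c["cy"])/c["fy"],1.0]); P=np.array(c["pose"]); return P[:3,3],P[:3,:3]@d
def onz(c,u,v,z):
    o,d=ray(c,u,v); return o+d*(z-o[2])/d[2]
def proj(c,p):
    P=np.array(c["pose"]); q=P[:3,:3].T@(np.asarray(p)-P[:3,3]); return c["fx"]*q[0]/q[2]+c["cx"],c["fy"]*q[1]/q[2]+c["cy"]
def blob(m):
    n,l,s,ce=cv2.connectedComponentsWithStats(m.astype(np.uint8)); i=1+np.argmax(s[1:,4]); return l==i
E
python3 - <<'E'
from station import r, eyes
from h import *
c=eyes.capture("top"); im=c["pixels"]
cv2.imwrite("pics/topc.png",cv2.resize(im[205:275,145:280,::-1],None,fx=5.5,fy=5.5,interpolation=cv2.INTER_CUBIC))
cv2.imwrite("pics/topt.png",cv2.resize(im[200:300,300:490,::-1],None,fx=4,fy=4,interpolation=cv2.INTER_CUBIC))
hsv=cv2.cvtColor(im,cv2.COLOR_RGB2HSV)
nb=~((hsv[...,0]>95)&(hsv[...,0]<125)&(hsv[...,1]>90))
m=np.zeros(nb.shape,bool); m[207:272,148:278]=nb[207:272,148:278]
b=blob(m); cnt=max(cv2.findContours(b.astype(np.uint8),0,2)[0],key=cv2.contourArea)
re=cv2.minAreaRect(cnt); bx=cv2.boxPoints(re); print(re); 
W=np.array([onz(c,u,v,.010) for u,v in bx]); print(np.round(W,4)); print([np.linalg.norm(W[i]-W[i-1]) for i in range(4)], W.mean(0))
m=np.zeros(nb.shape,bool); w=(hsv[...,1]<60)&(hsv[...,2]>150); m[205:295,420:485]=w[205:295,420:485]
cnt=max(cv2.findContours(blob(m).astype(np.uint8),0,2)[0],key=cv2.contourArea)
re=cv2.minAreaRect(cnt); bx=cv2.boxPoints(re); print(re); 
W=np.array([onz(c,u,v,.012) for u,v in bx]); print(np.round(W,4)); print([np.linalg.norm(W[i]-W[i-1]) for i in range(4)], W.mean(0))
s=r.get_state(); Rt=R.from_rotvec(s["tcp_rot"]).as_matrix(); print(np.round(Rt,3)); cw=eyes.capture("wrist"); print(Rt.T@(cw["pose"][:3,3]-s["ee_pos"]),"\n",np.round(Rt.T@cw["pose"][:3,:3],3))
E
```

```text
((213.515380859375, 244.8769073486328), (119.81756591796875, 49.489864349365234), 7.125016689300537)
[[0.4361 0.5152 0.01  ]
 [0.5932 0.5054 0.01  ]
 [0.551  0.1255 0.01  ]
 [0.3944 0.141  0.01  ]]
[np.float64(0.3764401563688232), np.float64(0.15736186838141758), np.float64(0.38217864897168863), np.float64(0.15734484131394508)] [0.49365487 0.32178048 0.01      ]
((452.5, 247.5), (77.0, 51.0), 90.0)
[[ 0.6193 -0.36    0.012 ]
 [ 0.622  -0.5261  0.012 ]
 [ 0.3739 -0.5169  0.012 ]
 [ 0.3719 -0.3547  0.012 ]]
[np.float64(0.24748155777247546), np.float64(0.16607494806267653), np.float64(0.24824110968989097), np.float64(0.16218595290889593)] [ 0.49679051 -0.43939955  0.012     ]
[[ 0.446 -0.    -0.895]
 [ 0.895 -0.001  0.446]
 [-0.001 -1.    -0.   ]]
[-0.00074353 -0.14380322  0.07332181] 
 [[ 1.     0.001 -0.001]
 [ 0.001 -0.286  0.958]
 [ 0.    -0.958 -0.286]]
```

View pics/topc.png

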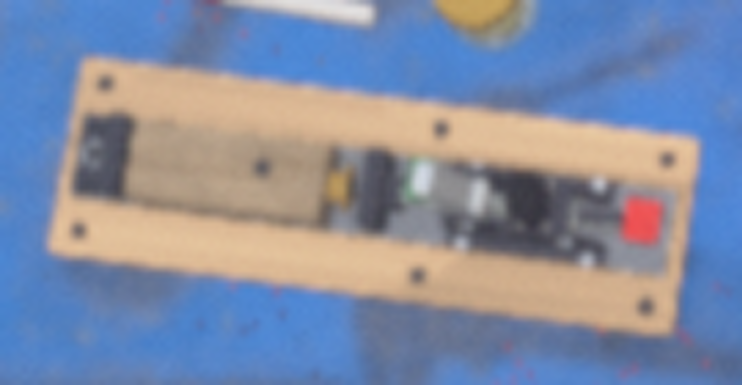

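View pics/topt.png

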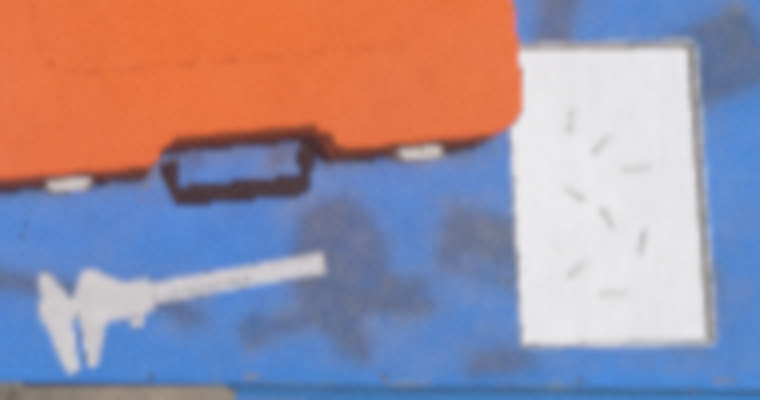

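>>> move_arm(commands=[[[-0.05,-0.1,-0.1],[0,0.2,0]],[[-0.232,-0.238,-0.598],[0,1,0]],[[-0.232,-0.238,-0.598],[0,1,0]],[[-0.232,-0.238,-0.598],[0,1,0]],[[-0.232,-0.238,-0.598],[0,1,0]],[[-0.232,-0.238,-0.598],[0,1,0]],[[-0.232,-0.238,-0.598],[0,1,0]],[[-0.232,-0.238,-0.598],[0,1,0]],[[-0.232,-0.238,-0.598],[0,1,0]],[[-0.232,-0.238,-0.598],[0,1,0]],[[-0.232,-0.238,-0.598],[0,1,0]],[[-0.232,-0.238,-0.598],[0,1,0]]], claw=0, newtons=20)

```text
t: 1.45
ee_pos: [0.4939, 0.3231, 0.3501]
tcp_rot: [-1.57, -0.049, 0.05]
wrist_force: [-0.1, -0.0, -0.2]
width: -0.0
```

Run:
```python
from station import r, eyes
from h import *
s=r.get_state(); print(s["t"],s["ee_pos"],s["wrist_force"],s["width"]); print(np.round(R.from_rotvec(s["tcp_rot"]).as_matrix(),3))
c=eyes.capture("wrist"); cv2.imwrite("pics/w1.png",c["pixels"][:,:,::-1]); import pickle; pickle.dump(c,open("w1.pkl","wb"))
```

```text
1.45 [0.4938937 0.3231007 0.3500616] [-0.05355346 -0.03354232 -0.20306604] -5.3175662280347396e-05
[[ 0.998 -0.    -0.063]
 [ 0.063 -0.     0.998]
 [-0.    -1.    -0.   ]]
```

View pics/w1.png

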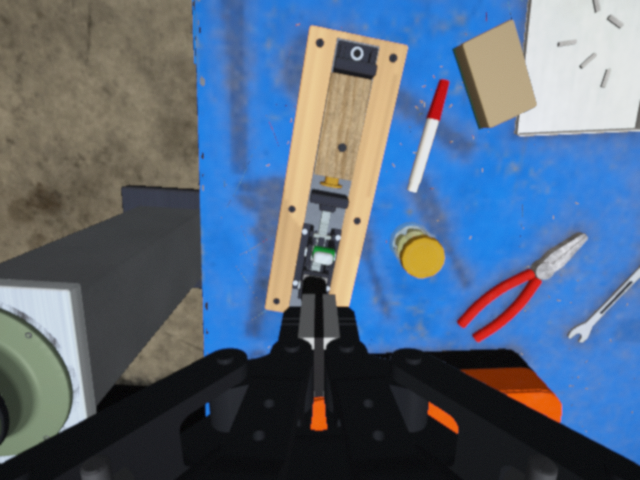

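Run:
```python
from h import *
import pickle
c=pickle.load(open("w1.pkl","rb")); im=c["pixels"]
cv2.imwrite("pics/w1a.png",cv2.resize(im[15:325,250:420,::-1],None,fx=1,fy=1))
cv2.imwrite("pics/w1b.png",cv2.resize(im[170:310,260:380,::-1],None,fx=4.2,fy=4.2,interpolation=cv2.INTER_CUBIC))
hsv=cv2.cvtColor(im,cv2.COLOR_RGB2HSV)
wood=(hsv[...,0]<30)&(hsv[...,1]>40)&(hsv[...,2]>120)
L=[];Rr=[]
for v in range(40,300,4):
    xs=np.where(wood[v,255:412])[0]+255
    if len(xs)>10: 
        L.append((xs[0]-.5,v)); Rr.append((xs[-1]+.5,v))
def line(p,z):
    W=np.array([onz(c,u,v,z)[:2] for u,v in p])
    vx,vy,x,y=cv2.fitLine(W.astype(np.float32),cv2.DIST_HUBER,0,.001,.001).ravel()
    if vy<0: vx,vy=-vx,-vy
    return np.array([vx,vy]),np.array([x,y])
dl,pl=line(L,.012); dr,pr=line(Rr,.012); print("dirs",dl,dr, np.degrees(np.arctan2(dl[1],dl[0])),np.degrees(np.arctan2(dr[1],dr[0])))
d=(dl+dr);d/=np.linalg.norm(d); n=np.array([-d[1],d[0]]) # clamp y
print("width",(pl-pr)@n, "axis n offset",(pl+pr)/2@n)
# green
g=(hsv[...,0]>40)&(hsv[...,0]<85)&(hsv[...,1]>100); g[:180]=0;g[300:]=0;g[:,:280]=0;g[:,380:]=0
ys,xs=np.where(blob(g)); print("green",xs.min(),xs.max(),ys.min(),ys.max())
print("edge top row pts: ", [np.round(onz(c,u,v,.012),4) for u,v in[(310,26),(408,44)]])
np.save("ax.npy",np.r_[d,(pl@n+pr@n)/2])
```

```text
dirs [0.1190979 0.9928825] [0.11907304 0.9928855 ] 83.15995 83.161385
width 0.11493991 axis n offset -0.46369427
green 312 334 246 255
edge top row pts:  [array([0.4712, 0.5095, 0.012 ]), array([0.5846, 0.4982, 0.012 ])]
```

View pics/w1b.png

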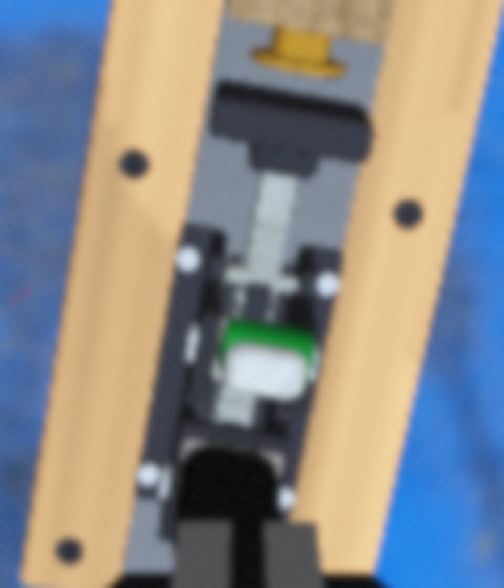

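Run:
```python
from h import *
import pickle
c=pickle.load(open("w1.pkl","rb"))
a=np.load("ax.npy"); d=a[:2]; n=np.array([-d[1],d[0]])
def show(nm,u,v,z):
    p=onz(c,u,v,z); print(nm,np.round(p,4),"s=%.4f n=%.4f"%(p[:2]@d,p[:2]@n-a[2]))
k=lambda x,y:(260+x/4.2-.4,170+y/4.2-.4)
for nm,x,y,z in [("plateL",213,90,.056),("plateR",372,135,.056),("rollFtop L",228,322,.130),("rollF R",312,345,.130),("rollbot",270,330,.127),("levertop far L",230,347,.138),("levtop R",305,365,.138),("flangeL",252,57,.035),("flangeR",345,72,.035),("gripL",180,470,.13),("gripR",275,470,.13),("blockedge R",385,30,.052),("block edge mid",300,15,.052)]:
    u,v=k(x,y); show(nm,u,v,z)
print("board end s", [onz(c,u,v,.012)[:2]@d for u,v in[(310,26),(408,44)]])
for nm,u,v,z in [("tailtop L",337,40,.056),("tailtop R",378,49,.056),("tailface L",333,71,.056),("tailface R",375,78,.056)]: show(nm,u,v,z)
im=c["pixels"]; cv2.imwrite("pics/w1c.png",cv2.resize(im[15:185,290:420,::-1],None,fx=3.5,fy=3.5,interpolation=cv2.INTER_CUBIC))
```

```text
plateL [0.4829 0.3289 0.056 ] s=0.3841 n=0.0234
plateR [0.5278 0.3192 0.056 ] s=0.3798 n=-0.0224
rollFtop L [0.4906 0.2848 0.13  ] s=0.3412 n=0.0105
rollF R [0.5112 0.2803 0.13  ] s=0.3392 n=-0.0105
rollbot [0.5009 0.2825 0.127 ] s=0.3401 n=-0.0000
levertop far L [0.4914 0.2811 0.138 ] s=0.3376 n=0.0092
levtop R [0.5094 0.2777 0.138 ] s=0.3364 n=-0.0090
flangeL [0.4933 0.3359 0.035 ] s=0.3923 n=0.0139
flangeR [0.5204 0.3333 0.035 ] s=0.3929 n=-0.0133
gripL [0.4811 0.2459 0.13  ] s=0.3015 n=0.0153
gripR [0.5045 0.2474 0.13  ] s=0.3057 n=-0.0078
blockedge R [0.5292 0.3479 0.052 ] s=0.4084 n=-0.0204
block edge mid [0.5055 0.3504 0.052 ] s=0.4082 n=0.0035
board end s [np.float64(0.561933442931182), np.float64(0.5643195813632472)]
tailtop L [0.5015 0.4879 0.056 ] s=0.5441 n=0.0238
tailtop R [0.5451 0.4822 0.056 ] s=0.5436 n=-0.0201
tailface L [0.4996 0.4581 0.056 ] s=0.5143 n=0.0222
tailface R [0.5449 0.4541 0.056 ] s=0.5157 n=-0.0233
```

View pics/w1c.png

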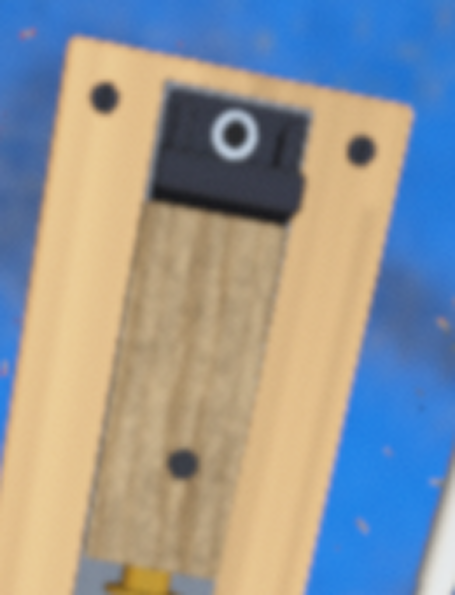

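```bash
cat >> h.py <<'E'
d=np.array([.1191,.9929]); n=np.array([-.9929,.1191]); O=np.array([.498,.258])
def C(x,y,z): return np.r_[O+d*x+n*y,z]
def togo(s,target,yaw=None):
    Rt=R.from_rotvec(s["tcp_rot"]).as_matrix(); t=Rt.T@(np.asarray(target)-s["ee_pos"])
    return np.round(t*2,4)
def cl(p):
    p=np.asarray(p); e=p[:2]-O; return np.round([e@d*1e3,e@n*1e3,p[2]*1e3],2)
E
python3 - <<'E'
from station import r, eyes
from h import *
s=r.get_state()
print(cl(s["ee_pos"]),C(.06,0,.2),togo(s,C(.06,0,.2)),togo(s,C(.06,0,.113)))
Rt=R.from_rotvec(s["tcp_rot"]).as_matrix(); G=np.c_[np.r_[-n,0],[0,0,-1],np.r_[d,0]]; print((R.from_matrix(Rt.T@G).as_rotvec(degrees=True)/60).round(4))
E
```

```text
[ 64.04  11.7  350.09] [0.505146 0.317574 0.2     ] [ 0.0217  0.3002 -0.0121] [ 0.0217  0.4742 -0.0121]
[ 0.0002  0.1743 -0.0003]
```

>>> move_arm(commands=[[[0.022,0.1,-0.012],[0,0.1,0]],[[0.022,0.2,-0.012],[0,0.174,0]],[[0.022,0.3,-0.012],[0,0.174,0]],[[0.022,0.4,-0.012],[0,0.174,0]],[[0.022,0.474,-0.012],[0,0.174,0]],[[0.022,0.474,-0.012],[0,0.174,0]],[[0.022,0.474,-0.012],[0,0.174,0]]])

```text
t: 2.2
ee_pos: [0.5061, 0.3173, 0.1141]
tcp_rot: [-1.569, 0.094, -0.094]
wrist_force: [0.5, -0.3, 0.5]
width: -0.0
```

Run:
```python
from station import r, eyes
from h import *
s=r.get_state(); print(s["t"],cl(s["ee_pos"]),s["wrist_force"]); print(np.round(R.from_rotvec(s["tcp_rot"]).as_matrix(),3))
c=eyes.capture("wrist"); cv2.imwrite("pics/w2.png",c["pixels"][:,:,::-1])
```

```text
2.2 [ 59.87  -0.97 114.14] [ 0.45274708 -0.34297663  0.54293951]
[[ 0.993 -0.     0.12 ]
 [-0.12  -0.     0.993]
 [-0.    -1.    -0.   ]]
```

View pics/w2.png

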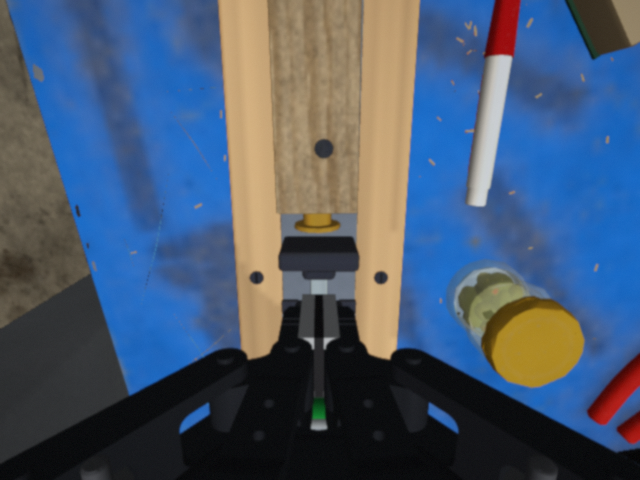

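Aligned with the clamp, and the green roll shows between the fingers at (318,410). Next I'll approach until contact.

>>> move_arm(commands=[[[0,0,-0.02],[0,0,0]],[[0,0,-0.04],[0,0,0]],[[0,0,-0.05],[0,0,0]],[[0,0,-0.056],[0,0,0]],[[0,0,-0.056],[0,0,0]]])

```text
t: 2.75
ee_pos: [0.5032, 0.2898, 0.1145]
tcp_rot: [-1.566, 0.093, -0.096]
wrist_force: [1.7, 6.1, 3.5]
width: -0.001
```

>>> move_arm(commands=[[[0,0,-0.008],[0,0,0]],[[0,0,-0.016],[0,0,0]],[[0,0,-0.024],[0,0,0]],[[0,0,-0.032],[0,0,0]],[[0,0,-0.038],[0,0,0]],[[0,0,-0.042],[0,0,0]],[[0,0,-0.042],[0,0,0]]])

```text
t: 3.45
ee_pos: [0.5005, 0.269, 0.1143]
tcp_rot: [-1.567, 0.093, -0.096]
wrist_force: [1.2, 5.0, 4.1]
width: -0.001
```

Run:
```python
from station import r, eyes
from h import *
s=r.get_state(); print(s["t"],cl(s["ee_pos"]),s["wrist_force"])
c=eyes.capture("wrist"); cv2.imwrite("pics/w3.png",c["pixels"][:,:,::-1])
```

```text
3.45 [ 11.18  -1.21 114.33] [1.19289698 5.00222323 4.05797505]
```

View pics/w3.png

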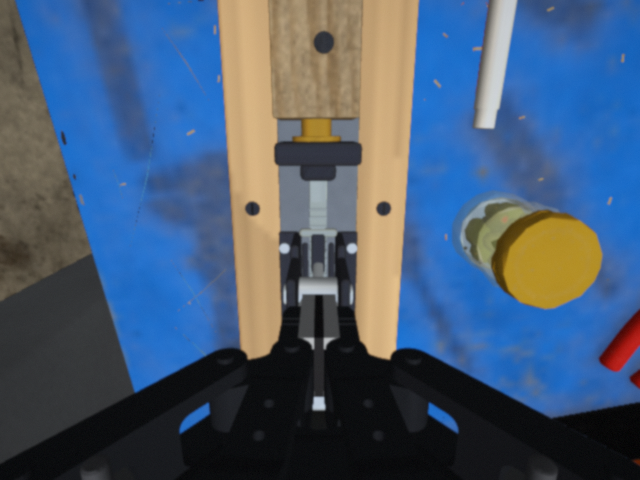

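The jaw has advanced to just short of the flange (318,140). I'll finish this stroke, then let the trigger back.

>>> move_arm(commands=[[[0,0,-0.003],[0,0,0]],[[0,0,-0.005],[0,0,0]],[[0,0,-0.005],[0,0,0]]])

```text
t: 3.8
ee_pos: [0.5003, 0.2674, 0.1143]
tcp_rot: [-1.566, 0.093, -0.096]
wrist_force: [2.0, 8.9, 1.1]
width: -0.002
```

>>> move_arm(commands=[[[0,0,0.02],[0,0,0]],[[0,0,0.04],[0,0,0]],[[0,0,0.058],[0,0,0]],[[0,0,0.058],[0,0,0]]])

```text
t: 4.2
ee_pos: [0.5029, 0.2962, 0.1131]
tcp_rot: [-1.569, 0.093, -0.093]
wrist_force: [0.4, 0.1, -0.1]
width: -0.002
```

Run:
```python
from station import r, eyes
from h import *
s=r.get_state(); print(s["t"],cl(s["ee_pos"]),s["wrist_force"])
c=eyes.capture("wrist"); cv2.imwrite("pics/w4.png",c["pixels"][:,:,::-1])
```

```text
4.2 [ 38.53  -0.35 113.12] [ 0.37715395  0.10354179 -0.08466961]
```

View pics/w4.png

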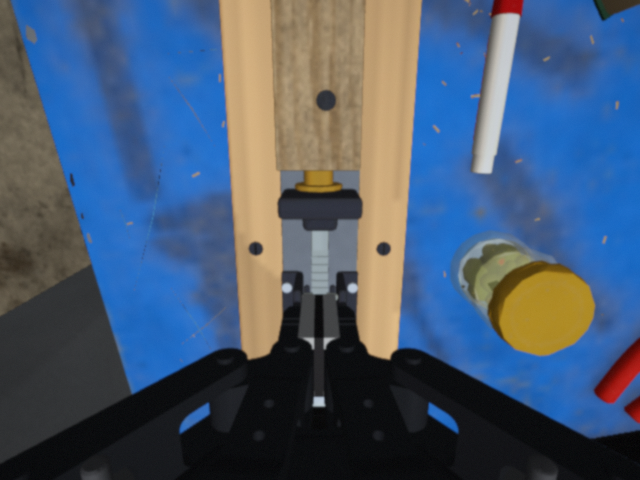

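>>> move_arm(commands=[[[0,0,-0.01],[0,0,0]],[[0,0,-0.02],[0,0,0]],[[0,0,-0.028],[0,0,0]],[[0,0,-0.036],[0,0,0]],[[0,0,-0.042],[0,0,0]],[[0,0,-0.042],[0,0,0]]])

```text
t: 4.85
ee_pos: [0.5014, 0.2751, 0.1143]
tcp_rot: [-1.566, 0.093, -0.096]
wrist_force: [0.5, 10.7, 7.1]
width: -0.005
```

>>> move_arm(commands=[[[0,0,-0.004],[0,0,0]],[[0,0,-0.007],[0,0,0]],[[0,0,-0.007],[0,0,0]]])

```text
t: 5.15
ee_pos: [0.5009, 0.2716, 0.1142]
tcp_rot: [-1.566, 0.093, -0.096]
wrist_force: [1.6, 10.8, 6.8]
width: 0.002
```

Run:
```python
from station import r, eyes
from h import *
s=r.get_state(); print(s["t"],cl(s["ee_pos"]),s["wrist_force"])
c=eyes.capture("wrist"); cv2.imwrite("pics/w5.png",c["pixels"][:,:,::-1])
```

```text
5.15 [ 13.87  -1.27 114.2 ] [ 1.55435708 10.77181619  6.76887098]
```

View pics/w5.png

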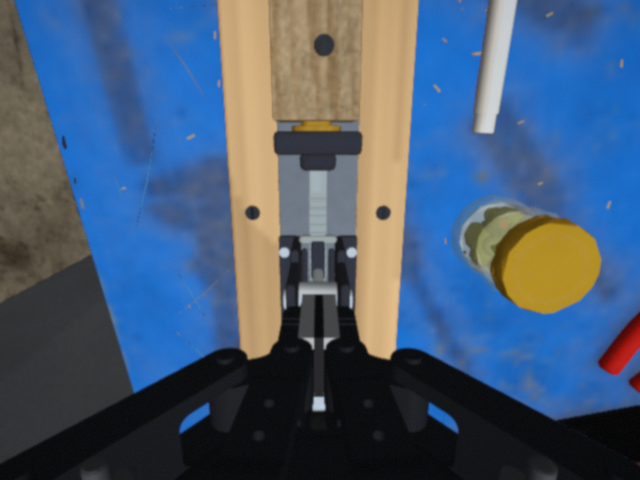

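>>> move_arm(commands=[[[0,0,-0.004],[0,0,0]],[[0,0,-0.008],[0,0,0]],[[0,0,-0.009],[0,0,0]],[[0,0,-0.009],[0,0,0]]])

```text
t: 5.6
ee_pos: [0.5004, 0.2674, 0.1141]
tcp_rot: [-1.566, 0.092, -0.096]
wrist_force: [2.1, 10.4, 5.1]
width: -0.0
```

>>> move_arm(commands=[[[0,0,0.02],[0,0,0]],[[0,0,0.04],[0,0,0]],[[0,0,0.058],[0,0,0]],[[0,0,0.058],[0,0,0]]])

```text
t: 6.0
ee_pos: [0.5028, 0.296, 0.113]
tcp_rot: [-1.569, 0.094, -0.093]
wrist_force: [0.1, -0.0, 0.1]
width: 0.0
```

Run:
```python
from station import r, eyes
from h import *
s=r.get_state(); print(s["t"],cl(s["ee_pos"]),s["wrist_force"])
c=eyes.capture("wrist"); cv2.imwrite("pics/w6.png",cv2.resize(c["pixels"][120:310,220:420,::-1],None,fx=3,fy=3))
```

```text
6.0 [ 38.33  -0.26 112.96] [ 0.07266275 -0.02339647  0.11859382]
```

View pics/w6.png

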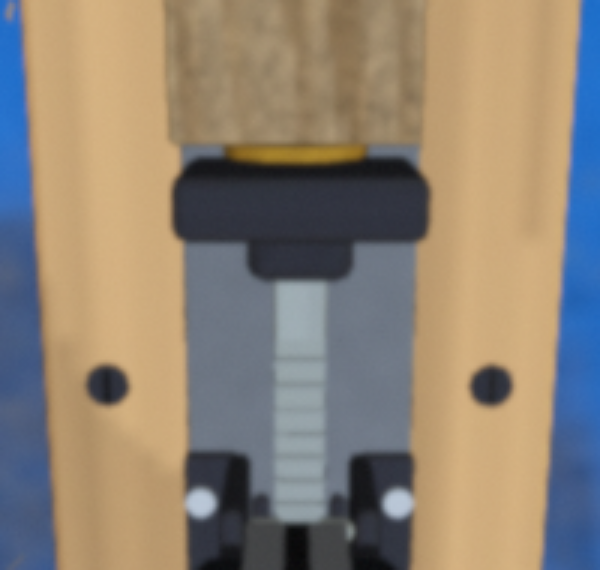

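>>> move_arm(commands=[[[0,0,-0.005],[0,0,0]],[[0,0,-0.01],[0,0,0]],[[0,0,-0.012],[0,0,0]],[[0,0,-0.012],[0,0,0]]])

```text
t: 6.45
ee_pos: [0.5027, 0.2899, 0.1139]
tcp_rot: [-1.566, 0.093, -0.095]
wrist_force: [0.1, 10.4, 3.0]
width: -0.005
```

>>> move_arm(commands=[[[0,0,-0.003],[0,0,0]],[[0,0,-0.004],[0,0,0]],[[0,0,-0.004],[0,0,0]]])

```text
t: 6.75
ee_pos: [0.5026, 0.2888, 0.1142]
tcp_rot: [-1.565, 0.093, -0.095]
wrist_force: [-0.4, 14.1, 7.0]
width: 0.004
```

>>> move_arm(commands=[[[0,0,-0.001],[0,0,0]],[[0,0,-0.001],[0,0,0]]])

```text
t: 6.95
ee_pos: [0.5026, 0.2884, 0.1143]
tcp_rot: [-1.565, 0.092, -0.095]
wrist_force: [-0.7, 13.9, 8.0]
width: 0.001
```

Run:
```python
from station import r, eyes
from h import *
s=r.get_state(); print(s["t"],cl(s["ee_pos"]),s["wrist_force"])
c=eyes.capture("wrist"); cv2.imwrite("pics/w7.png",cv2.resize(c["pixels"][100:290,220:420,::-1],None,fx=3,fy=3))
```

```text
6.95 [ 30.71  -0.95 114.29] [-0.71501019 13.92831984  8.03259631]
```

View pics/w7.png

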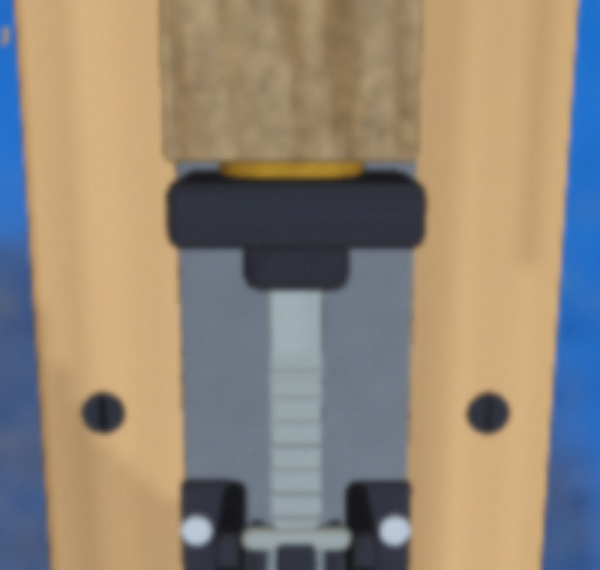

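The force reading includes about 8 N of vertical friction from the roll's arc, and a brass strip still shows. So the bush isn't home yet, and I'll carry on in small steps, rising slightly.

>>> move_arm(commands=[[[0,-0.002,-0.001],[0,0,0]],[[0,-0.002,-0.003],[0,0,0]],[[0,-0.002,-0.004],[0,0,0]],[[0,-0.002,-0.004],[0,0,0]]])

```text
t: 7.4
ee_pos: [0.5023, 0.2869, 0.115]
tcp_rot: [-1.565, 0.092, -0.095]
wrist_force: [1.7, 17.9, -0.4]
width: -0.001
```

>>> move_arm(commands=[[[0,0,0],[0,0,0]],[[0,0,0],[0,0,0]]])

```text
t: 7.6
ee_pos: [0.5023, 0.2869, 0.1149]
tcp_rot: [-1.565, 0.092, -0.095]
wrist_force: [1.6, 17.9, -0.9]
width: -0.002
```

Run:
```python
from station import r, eyes
from h import *
s=r.get_state(); print(s["t"],cl(s["ee_pos"]),s["wrist_force"])
c=eyes.capture("wrist"); cv2.imwrite("pics/w8.png",cv2.resize(c["pixels"][100:290,220:420,::-1],None,fx=3,fy=3))
```

```text
7.6 [ 29.19  -0.85 114.93] [ 1.58187415 17.93026404 -0.91219117]
```

View pics/w8.png

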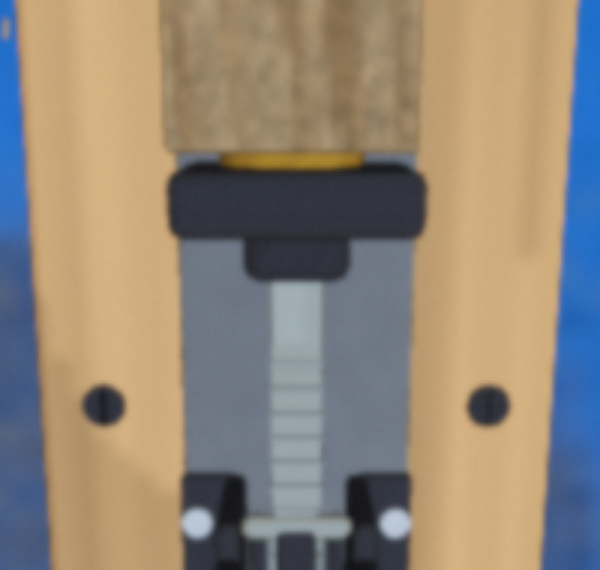

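The visible strip is about 3 mm, which is the flange alone, and the force is rising steeply, so the bush is home. One last nudge takes it to about 20 N, and I'll hold it there.

>>> move_arm(commands=[[[0,0,-0.0005],[0,0,0]],[[0,0,-0.001],[0,0,0]],[[0,0,-0.001],[0,0,0]],[[0,0,-0.001],[0,0,0]]])

```text
t: 8.05
ee_pos: [0.5023, 0.2866, 0.115]
tcp_rot: [-1.564, 0.092, -0.095]
wrist_force: [2.0, 19.3, -0.0]
width: -0.001
```

>>> move_arm(commands=[[[0,0,-0.0007],[0,0,0]],[[0,0,-0.0007],[0,0,0]],[[0,0,-0.0007],[0,0,0]],[[0,0,-0.0007],[0,0,0]]])

```text
t: 8.45
ee_pos: [0.5023, 0.2865, 0.115]
tcp_rot: [-1.564, 0.092, -0.095]
wrist_force: [1.7, 19.0, 0.3]
width: -0.001
```

Run:
```python
from station import r, eyes
from h import *
s=r.get_state(); print(s["t"],cl(s["ee_pos"]),s["wrist_force"])
c=eyes.capture("wrist"); cv2.imwrite("pics/w9.png",cv2.resize(c["pixels"][100:200,260:380,::-1],None,fx=6,fy=6,interpolation=cv2.INTER_CUBIC))
print(onz(c,0,0,0))
for z,y in((.056,.023),(.056,-.023)): print(proj(c,C(.089,y,z)))
```

```text
8.45 [ 28.77  -0.84 115.04] [ 1.70964922 19.03558634  0.29453588]
[0.32935811 0.4566259  0.        ]
(np.float64(274.52071019052494), np.float64(156.1729206588534))
(np.float64(362.1980643311319), np.float64(156.2607549152055))
```

View pics/w9.png

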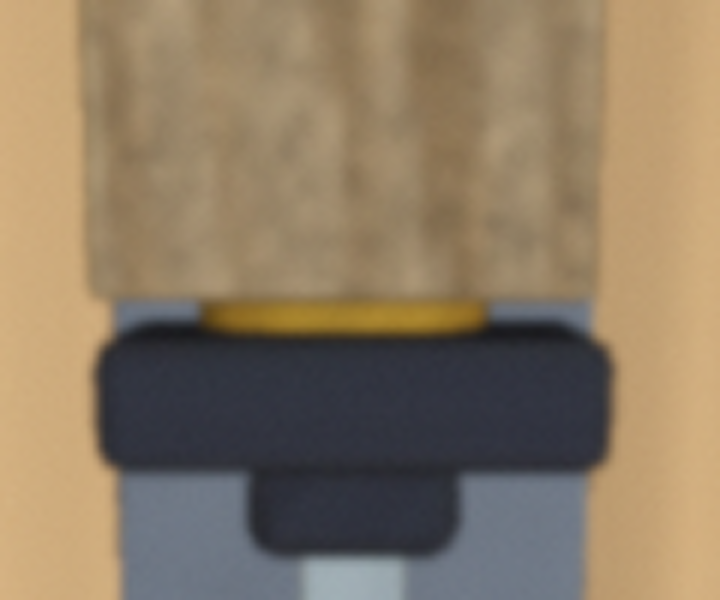

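Strip is about 3.2 mm, so the gap is roughly 0 at 19–20 N, held well over 0.2 s. Now I'll back off, go up and move to the release lever.

>>> move_arm(commands=[[[0,0,0.015],[0,0,0]],[[0,0,0.03],[0,0,0]],[[0,-0.09,0.03],[0,0,0]],[[0,-0.17,0.03],[0,0,0]],[[0,-0.17,-0.06],[0,0,0]],[[0,-0.17,-0.15],[0,0,0]],[[0,-0.17,-0.24],[0,0,0]],[[0,-0.17,-0.25],[0,0,0]],[[0,-0.17,-0.25],[0,0,0]],[[0,-0.17,-0.25],[0,0,0]]])

```text
t: 9.5
ee_pos: [0.4868, 0.16, 0.1993]
tcp_rot: [-1.569, 0.094, -0.094]
wrist_force: [0.1, 0.4, 0.3]
width: -0.001
```

Run:
```python
from station import r, eyes
from h import *
s=r.get_state(); print(s["t"],cl(s["ee_pos"]),s["wrist_force"],togo(s,C(-.096,0,.08)))
print(np.round(R.from_rotvec(s["tcp_rot"]).as_matrix(),3))
c=eyes.capture("wrist"); cv2.imwrite("pics/w10.png",c["pixels"][:,:,::-1])
```

```text
9.5 [-98.59  -0.56 199.27] [0.14982116 0.42021831 0.34340491] [-0.0011  0.2385  0.0051]
[[ 0.993 -0.     0.12 ]
 [-0.12   0.     0.993]
 [-0.    -1.     0.   ]]
```

View pics/w10.png

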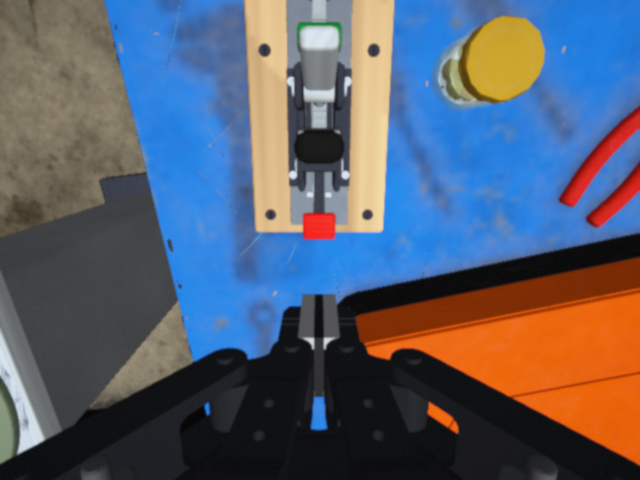

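Run:
```python
from station import r, eyes
from h import *
c=eyes.capture("wrist"); t=eyes.capture("top")
im=c["pixels"]; hsv=cv2.cvtColor(im,cv2.COLOR_RGB2HSV)
m=((hsv[...,0]<5)|(hsv[...,0]>174))&(hsv[...,1]>180)&(hsv[...,2]>150); m[:150]=0;m[290:]=0;m[:,:280]=0;m[:,360:]=0
ys,xs=np.where(blob(m)); print(xs.min(),xs.max(),ys.min(),ys.max())
for v in (ys.min(),ys.mean(),ys.max()+1): print(cl(onz(c,xs.mean()+.5,v,.071)))
for z in (0,.1,.15):
    print(z,[cl(onz(c,u,v,z)) for u,v in((345,300),(357,345))],[cl(onz(t,u,v,z)) for u,v in((293,246),(284,142))])
```

```text
304 334 214 238
[-83.82  -0.27  71.  ]
[-92.85  -0.28  71.  ]
[-102.88   -0.29   71.  ]
0 [array([-185.76,  -25.94,    0.  ]), array([-236.32,  -39.34,    0.  ])] [array([-186.52,  -18.59,    0.  ]), array([-109.35, -357.01,    0.  ])]
0.1 [array([-139.18,  -18.28,  100.  ]), array([-175.  ,  -27.77,  100.  ])] [array([-191.03,   -7.54,  100.  ]), array([-119.02, -323.35,  100.  ])]
0.15 [array([-115.89,  -14.45,  150.  ]), array([-144.34,  -21.99,  150.  ])] [array([-193.29,   -2.02,  150.  ]), array([-123.85, -306.52,  150.  ])]
```

The red tab measures x = -84 to -103 mm, y ≈ 0, as expected, and the case is 45 mm clear. Descending now.

>>> move_arm(commands=[[[0,0.08,0.007],[0,0,0]],[[0,0.16,0.007],[0,0,0]],[[0,0.22,0.007],[0,0,0]],[[0,0.25,0.007],[0,0,0]],[[0,0.262,0.007],[0,0,0]],[[0,0.27,0.007],[0,0,0]],[[0,0.274,0.007],[0,0,0]],[[0,0.274,0.007],[0,0,0]]])

```text
t: 10.45
ee_pos: [0.487, 0.1625, 0.0626]
tcp_rot: [-1.57, 0.095, -0.094]
wrist_force: [-3.7, -5.9, 7.0]
width: -0.001
```

>>> move_arm(commands=[[[0,0.003,0],[0,0,0]],[[0,0.005,0],[0,0,0]],[[0,0.005,0],[0,0,0]]])

```text
t: 10.75
ee_pos: [0.4872, 0.1623, 0.0607]
tcp_rot: [-1.569, 0.095, -0.095]
wrist_force: [-4.6, -8.4, 14.0]
width: 0.003
```

Run:
```python
from station import r, eyes
from h import *
s=r.get_state(); print(s["t"],cl(s["ee_pos"]),s["wrist_force"])
c=eyes.capture("wrist"); cv2.imwrite("pics/w11.png",c["pixels"][:,:,::-1])
c=eyes.capture("top"); cv2.imwrite("pics/t11.png",cv2.resize(c["pixels"][205:275,145:280,::-1],None,fx=5.5,fy=5.5,interpolation=cv2.INTER_CUBIC))
```

```text
10.75 [-96.27  -0.71  60.68] [-4.64962443 -8.40285345 14.03284119]
```

View pics/w11.png

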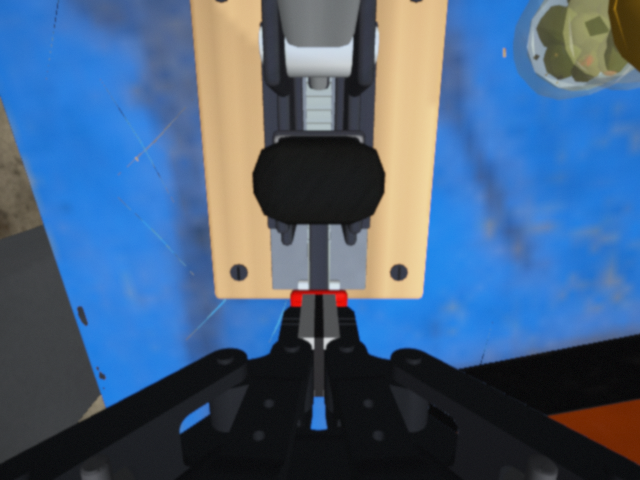

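View pics/t11.png

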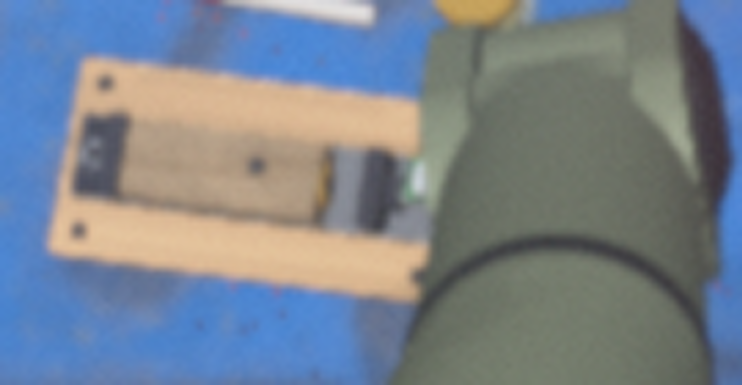

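Jaw fully back (plate at its starting pixel, ~378) and the flange tight on the block. I'll hold briefly, then rise and move over the block.

>>> move_arm(commands=[[[0,0,0],[0,0,0]],[[0,0,0],[0,0,0]],[[0,-0.08,0],[0,0,0]],[[0,-0.17,0],[0,0,0]],[[0,-0.26,0],[0,0,0]],[[0,-0.34,0.02],[0,0,0]],[[0,-0.38,0.1],[0,0,0]],[[0,-0.38,0.19],[0,0,0]],[[0,-0.38,0.28],[0,0,0]],[[0,-0.38,0.37],[0,0,0]],[[0,-0.38,0.46],[0,0,0]],[[0,-0.38,0.49],[0,0,0]],[[0,-0.38,0.49],[0,0,0]],[[0,-0.38,0.49],[0,0,0]]])

```text
t: 12.25
ee_pos: [0.5165, 0.4059, 0.2501]
tcp_rot: [-1.569, 0.094, -0.095]
wrist_force: [0.2, -0.5, 0.4]
width: 0.0
```

>>> move_arm(commands=[[[0,0,0],[0,0,0]],[[0,0,0],[0,0,0]],[[0,0,0],[0,0,0]]], claw=85)

```text
t: 12.55
ee_pos: [0.5168, 0.4056, 0.2502]
tcp_rot: [-1.568, 0.095, -0.095]
wrist_force: [-0.5, -0.5, 0.1]
width: 0.506
```

Run:
```python
from station import r, eyes
from h import *
s=r.get_state(); print(s["t"],cl(s["ee_pos"]),s["wrist_force"],s["width"])
c=eyes.capture("wrist"); cv2.imwrite("pics/w12.png",c["pixels"][:,:,::-1])
import pickle; pickle.dump(c,open("w12.pkl","wb"))
```

```text
12.55 [148.76  -1.04 250.17] [-0.47139297 -0.52790236  0.11354946] 0.5057588590205351
```

View pics/w12.png

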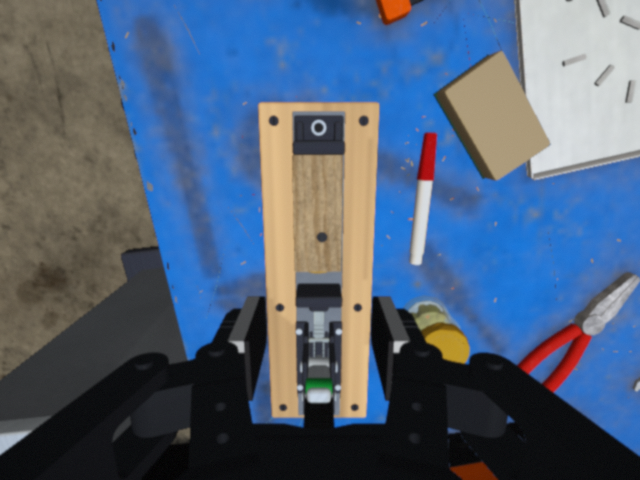

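Run:
```python
from h import *
import pickle
c=pickle.load(open("w12.pkl","rb"))
for nm,u,v,z in [("tailface top",319,153.5,.056),("block front L",294.5,272,.052),("front R",342.5,272,.052),("block sideL mid",293,210,.052),("sideR",344.5,210,.052),("jar lid",443,340,.075),("marker",417,264,.01),("plate face",319,288,.056),("board end",319,103,.012)]: print(nm,cl(onz(c,u,v,z)))
im=c["pixels"]; cv2.imwrite("pics/w12a.png",cv2.resize(im[130:300,280:360,::-1],None,fx=3.5,fy=3.5,interpolation=cv2.INTER_CUBIC))
```

```text
tailface top [202.88  -0.81  56.  ]
block front L [91.26 22.96 52.  ]
front R [ 91.2  -23.41  52.  ]
block sideL mid [152.1   23.15  52.  ]
sideR [152.04 -24.22  52.  ]
jar lid [  30.63 -118.85   75.  ]
marker [  84.35 -106.37   10.  ]
plate face [76.24 -0.69 56.  ]
board end [247.2   -0.91  12.  ]
```

View pics/w12a.png

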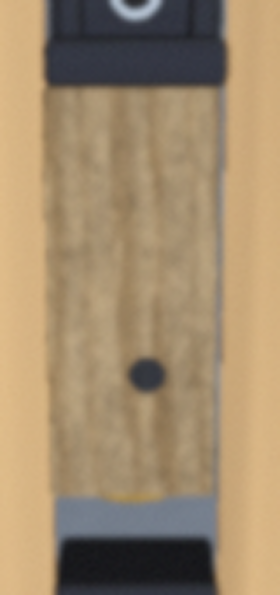

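Block centre is at about x 147, y −0.7 in the clamp frame. Front edge 91 and tail face 203 match the 110 mm length. Descending to grip it.

>>> move_arm(commands=[[[0,0.09,-0.003],[0,0,0]],[[0,0.18,-0.003],[0,0,0]],[[0,0.27,-0.003],[0,0,0]],[[0,0.35,-0.003],[0,0,0]],[[0,0.41,-0.003],[0,0,0]],[[0,0.44,-0.003],[0,0,0]],[[0,0.456,-0.003],[0,0,0]],[[0,0.456,-0.003],[0,0,0]],[[0,0.456,-0.003],[0,0,0]]])

```text
t: 13.5
ee_pos: [0.5171, 0.4051, 0.0232]
tcp_rot: [-1.567, 0.094, -0.096]
wrist_force: [0.4, 0.4, 0.1]
width: 0.85
```

Run:
```python
from station import r, eyes
from h import *
s=r.get_state(); print(s["t"],cl(s["ee_pos"]),s["wrist_force"],s["width"])
c=eyes.capture("wrist"); cv2.imwrite("pics/w13.png",c["pixels"][:,:,::-1])
```

```text
13.5 [148.31  -1.46  23.23] [0.43488912 0.37032106 0.08083416] 0.8495520847075324
```

View pics/w13.png

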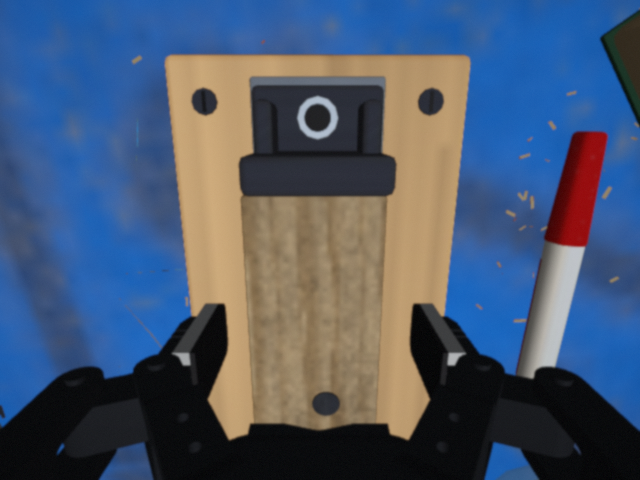

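Fingers straddle the block evenly, so I'll close.

>>> move_arm(commands=[[[0,0,0],[0,0,0]],[[0,0,0],[0,0,0]],[[0,0,0],[0,0,0]],[[0,0,0],[0,0,0]],[[0,0,0],[0,0,0]],[[0,0,0],[0,0,0]],[[0,0,0],[0,0,0]]], claw=0, newtons=45)

```text
t: 14.25
ee_pos: [0.5167, 0.405, 0.0228]
tcp_rot: [-1.568, 0.094, -0.095]
wrist_force: [-2.1, -1.3, 9.1]
width: 0.519
```

>>> move_arm(commands=[[[0,-0.02,0],[0,0,0]],[[0,-0.05,0],[0,0,0]],[[0,-0.1,0],[0,0,0]],[[0,-0.18,0],[0,0,0]],[[0,-0.27,0],[0,0,0]],[[0,-0.36,0],[0,0,0]],[[0,-0.45,0],[0,0,0]],[[0,-0.5,0],[0,0,0]],[[0,-0.5,0],[0,0,0]]])

```text
t: 15.15
ee_pos: [0.5176, 0.4051, 0.2771]
tcp_rot: [-1.564, 0.091, -0.098]
wrist_force: [1.1, -0.1, -2.2]
width: 0.521
```

Run:
```python
from station import r, eyes
from h import *
s=r.get_state(); print(s["t"],s["ee_pos"],s["wrist_force"],s["width"],s["q"])
c=eyes.capture("wrist"); cv2.imwrite("pics/w14.png",c["pixels"][:,:,::-1])
c=eyes.capture("top"); cv2.imwrite("pics/t14.png",c["pixels"][:,:,::-1])
```

```text
15.15 [0.51757939 0.40513904 0.2771107 ] [ 1.05385356 -0.07929088 -2.15998758] 0.5205887558206774 [-0.94847576  0.54923035  0.3071984   1.47235931 -0.17518943  1.14017152
 -0.73241039]
```

View pics/w14.png

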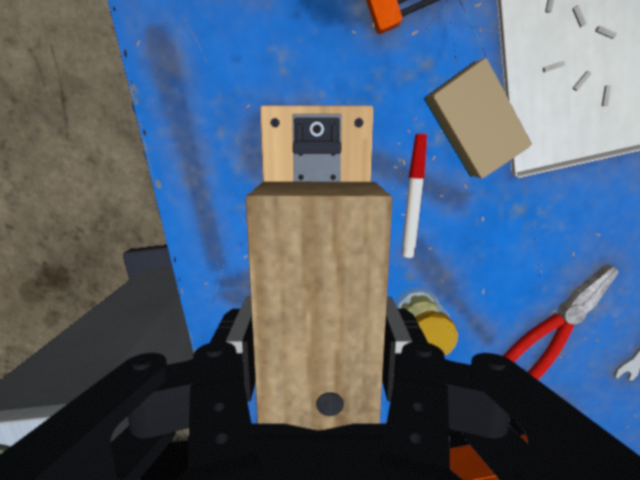

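View pics/t14.png

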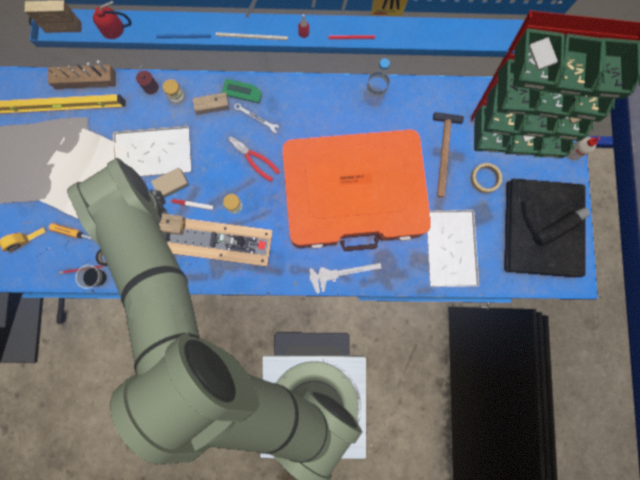

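Block held at width 0.52 (44 mm). Working out the transfer to the tray, with the block long side along the tray's.

Run:
```python
from station import r, eyes
from h import *
s=r.get_state(); print(togo(s,[.57,0,.28]))
Rt=R.from_rotvec(s["tcp_rot"]).as_matrix(); print(Rt.round(3))
# refine tray: right & near & far edges in top view
t=eyes.capture("top"); im=t["pixels"]; hsv=cv2.cvtColor(im,cv2.COLOR_RGB2HSV)
w=(hsv[...,1]<60)&(hsv[...,2]>100)
rows=range(215,285,10)
for v in rows:
    xs=np.where(w[v,420:500])[0]+420; print(v,xs.min(),xs.max()+1,[np.round(onz(t,u,v,.014)[:2],3) for u in (xs.min(),xs.max()+1)])
for u in (440,455,470):
    ys=np.where(w[200:300,u])[0]+200; print(u,ys.min(),ys.max()+1,[np.round(onz(t,u,v,.014)[:2],3) for v in (ys.min(),ys.max()+1)])
for z in (0,.1,.15): print("case corner",z,onz(t,429,232,z).round(3))
```

```text
[ 0.204  -0.0154 -0.7902]
[[ 0.993  0.     0.12 ]
 [-0.12   0.001  0.993]
 [ 0.    -1.     0.001]]
215 430 475 [array([ 0.599, -0.369]), array([ 0.602, -0.515])]
225 431 476 [array([ 0.567, -0.371]), array([ 0.569, -0.517])]
235 420 476 [array([ 0.534, -0.335]), array([ 0.537, -0.516])]
245 428 476 [array([ 0.502, -0.36 ]), array([ 0.504, -0.515])]
255 420 477 [array([ 0.47 , -0.334]), array([ 0.472, -0.517])]
265 429 478 [array([ 0.438, -0.362]), array([ 0.44 , -0.519])]
275 430 479 [array([ 0.407, -0.364]), array([ 0.409, -0.521])]
440 209 287 [array([ 0.62 , -0.402]), array([ 0.369, -0.395])]
455 210 287 [array([ 0.617, -0.45 ]), array([ 0.37 , -0.443])]
470 210 286 [array([ 0.618, -0.499]), array([ 0.374, -0.491])]
case corner 0 [ 0.546 -0.368  0.   ]
case corner 0.1 [ 0.531 -0.342  0.1  ]
case corner 0.15 [ 0.524 -0.329  0.15 ]
```

>>> move_arm(commands=[[[0.01,-0.005,-0.04],[0,0.05,0]],[[0.03,-0.015,-0.12],[0,0.12,0]],[[0.05,-0.015,-0.2],[0,0.2,0]],[[0.08,-0.015,-0.29],[0,0.28,0]],[[0.1,-0.015,-0.38],[0,0.36,0]],[[0.12,-0.015,-0.47],[0,0.44,0]],[[0.15,-0.015,-0.56],[0,0.52,0]],[[0.17,-0.015,-0.65],[0,0.6,0]],[[0.19,-0.015,-0.74],[0,0.67,0]],[[0.204,-0.015,-0.79],[0,0.7,0]],[[0.204,-0.015,-0.79],[0,0.7,0]],[[0.204,-0.015,-0.79],[0,0.7,0]],[[0.204,-0.015,-0.79],[0,0.7,0]]])

```text
t: 16.6
ee_pos: [0.5698, 0.0011, 0.2787]
tcp_rot: [-1.467, 0.667, -0.665]
wrist_force: [0.1, -0.7, -1.7]
width: 0.518
```

Run:
```python
from station import r, eyes
from h import *
s=r.get_state(); print(s["t"],s["ee_pos"],s["q"],s["wrist_force"],togo(s,[.475,-.445,.28]))
Rt=R.from_rotvec(s["tcp_rot"]).as_matrix(); print(Rt.round(3))
G=np.array([[0,0,1],[-1,0,0],[0,-1,0.]]);print((R.from_matrix(Rt.T@G).as_rotvec(degrees=True)/60).round(3))
```

```text
16.6 [0.56979272 0.00105151 0.27871635] [-0.50359009  0.43437057  0.55909594  1.71286806 -0.25751151  1.06949983
 -0.71371177] [ 0.14729169 -0.6785099  -1.66141241] [ 0.5469 -0.0025 -0.7298]
[[ 0.658 -0.001  0.753]
 [-0.753  0.     0.658]
 [-0.001 -1.    -0.001]]
[ 0.001  0.686 -0.001]
```

>>> move_arm(commands=[[[0.03,0,-0.04],[0,0.05,0]],[[0.08,0,-0.11],[0,0.12,0]],[[0.13,0,-0.18],[0,0.2,0]],[[0.19,0,-0.25],[0,0.28,0]],[[0.25,0,-0.33],[0,0.36,0]],[[0.31,0,-0.41],[0,0.44,0]],[[0.37,0,-0.49],[0,0.52,0]],[[0.43,0,-0.57],[0,0.6,0]],[[0.49,0,-0.65],[0,0.67,0]],[[0.547,0,-0.73],[0,0.7,0]],[[0.547,0,-0.73],[0,0.7,0]],[[0.547,0,-0.73],[0,0.7,0]],[[0.547,0,-0.73],[0,0.7,0]]])

```text
t: 17.9
ee_pos: [0.4757, -0.4445, 0.279]
tcp_rot: [-1.202, 1.22, -1.219]
wrist_force: [0.4, -0.9, -3.0]
width: 0.516
```

Run:
```python
from station import r, eyes
from h import *
s=r.get_state(); print(s["t"],s["ee_pos"],s["q"],s["wrist_force"],s["width"])
Rt=R.from_rotvec(s["tcp_rot"]).as_matrix(); print(Rt.round(3))
c=eyes.capture("wrist"); cv2.imwrite("pics/w15.png",c["pixels"][:,:,::-1])
c=eyes.capture("top"); cv2.imwrite("pics/t15.png",c["pixels"][:,:,::-1])
cv2.imwrite("pics/t15c.png",cv2.resize(c["pixels"][205:275,145:280,::-1],None,fx=5.5,fy=5.5,interpolation=cv2.INTER_CUBIC))
```

```text
17.9 [ 0.47569698 -0.44448545  0.27899824] [ 0.21657919  0.62926883  0.74033963  1.49517992 -0.44255207  1.19027334
 -0.55753821] [ 0.38202143 -0.88391426 -2.99403473] 0.5163396330446903
[[-0.014  0.     1.   ]
 [-1.     0.001 -0.014]
 [-0.001 -1.     0.   ]]
```

View pics/w15.png

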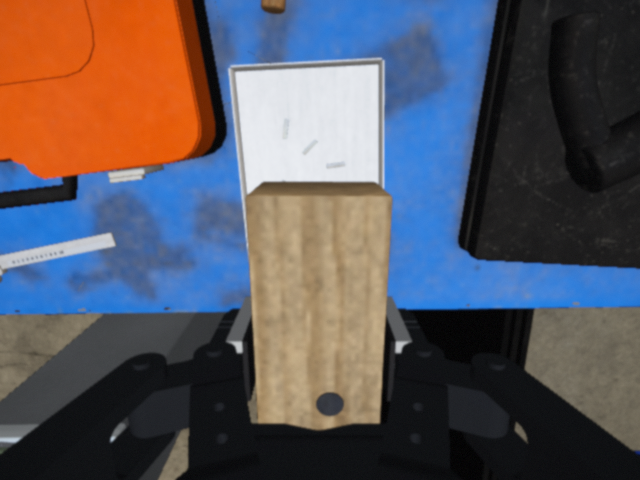

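View pics/t15c.png

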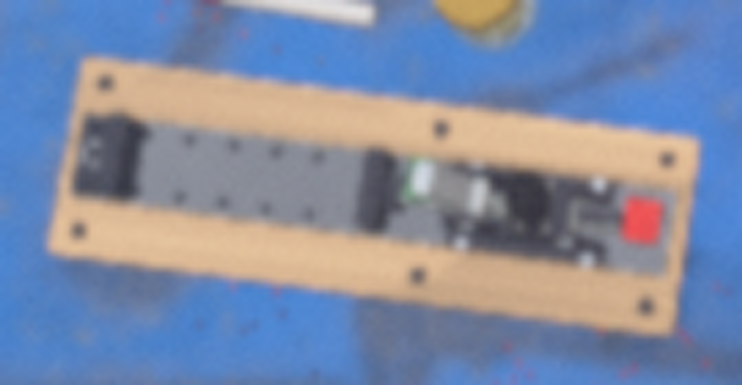

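Run:
```python
from station import r, eyes
from h import *
c=eyes.capture("wrist")
a,b=onz(c,230,67,.014),onz(c,384,59,.014); print(a,b,np.linalg.norm(a-b)); e=(b-a)/np.linalg.norm(b-a); nn=np.array([e[1],-e[0],0]); nn*=np.sign(-nn[0]); print("centre",(a+b)/2+nn*.122, np.degrees(np.arctan2(e[1],e[0])))
for z in (.1,.12): print(onz(c,222,145,z))
```

```text
[ 0.6106701  -0.35895238  0.014     ] [ 0.61591389 -0.51134904  0.014     ] 0.15248684828117745
centre [ 0.49136415 -0.43934611  0.014     ] -88.02929681062395
[ 0.53849417 -0.36586345  0.1       ]
[ 0.53906345 -0.37080975  0.12      ]
```

The tray centre is (0.491, −0.439) with a measured width of 152 mm, so the block is well inside. Lowering it now.

>>> move_arm(commands=[[[0,0.06,0],[0,0,0]],[[0,0.15,0],[0,0,0]],[[0,0.24,0],[0,0,0]],[[0,0.33,0],[0,0,0]],[[0,0.41,0],[0,0,0]],[[0,0.47,0],[0,0,0]],[[0,0.51,0],[0,0,0]],[[0,0.53,0],[0,0,0]],[[0,0.53,0],[0,0,0]],[[0,0.53,0],[0,0,0]]])

```text
t: 19.05
ee_pos: [0.4755, -0.446, 0.0154]
tcp_rot: [-1.202, 1.219, -1.221]
wrist_force: [0.5, -0.4, -1.5]
width: 0.519
```

>>> move_arm(commands=[[[0,0.004,0],[0,0,0]],[[0,0.009,0],[0,0,0]],[[0,0.012,0],[0,0,0]],[[0,0.012,0],[0,0,0]]])

```text
t: 19.45
ee_pos: [0.475, -0.4457, 0.0083]
tcp_rot: [-1.202, 1.221, -1.221]
wrist_force: [-1.0, 0.6, -2.2]
width: 0.523
```

>>> move_arm(commands=[[[0,0.002,0],[0,0,0]],[[0,0.002,0],[0,0,0]]])

```text
t: 19.65
ee_pos: [0.475, -0.4459, 0.0076]
tcp_rot: [-1.202, 1.221, -1.221]
wrist_force: [-1.2, 0.8, 3.0]
width: 0.52
```

>>> move_arm(commands=[[[0,0,0],[0,0,0]],[[0,0,0],[0,0,0]],[[0,0,0],[0,0,0]],[[0,0,0],[0,0,0]]], claw=72)

```text
t: 20.05
ee_pos: [0.475, -0.4458, 0.0073]
tcp_rot: [-1.202, 1.221, -1.221]
wrist_force: [-0.5, -0.3, -0.0]
width: 0.722
```

>>> move_arm(commands=[[[0,-0.03,0],[0,0,0]],[[0,-0.08,0],[0,0,0]],[[0,-0.17,0],[0,0,0]],[[0,-0.26,0],[0,0,0]],[[0,-0.35,0],[0,0,0]],[[0,-0.44,0],[0,0,0]],[[0,-0.5,0],[0,0,0]],[[0,-0.5,0],[0,0,0]]])

```text
t: 20.85
ee_pos: [0.4754, -0.4472, 0.2627]
tcp_rot: [-1.201, 1.215, -1.227]
wrist_force: [-0.0, -0.3, -0.7]
width: 0.719
```

Run:
```python
from station import r, eyes
from h import *
s=r.get_state(); print(s["t"],s["ee_pos"],s["wrist_force"],s["width"])
c=eyes.capture("wrist"); cv2.imwrite("pics/w16.png",c["pixels"][:,:,::-1])
c=eyes.capture("scene"); cv2.imwrite("pics/s16.png",c["pixels"][:,:,::-1])
```

```text
20.85 [ 0.47543871 -0.44720058  0.26273882] [-0.00202439 -0.28399112 -0.66272913] 0.7186107082067249
```

View pics/w16.png

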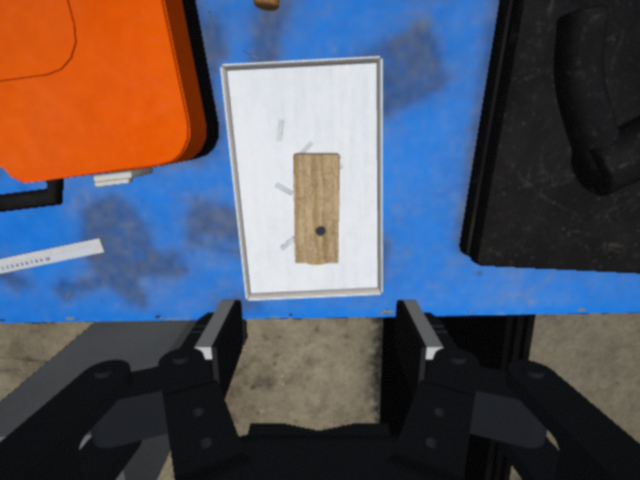

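View pics/s16.png

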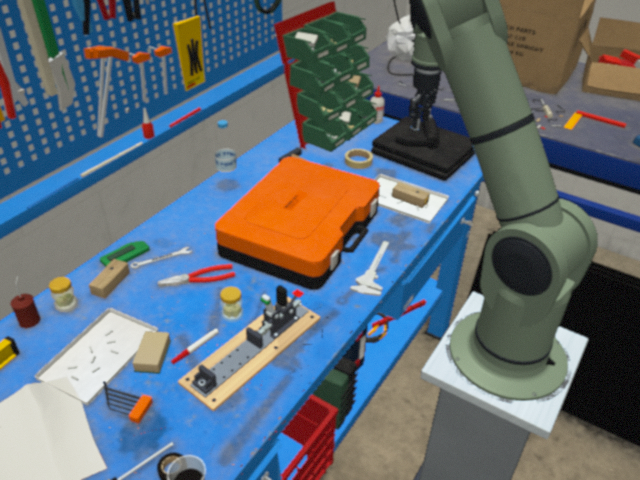

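The block lies flat in the tray at (317,208), clear of the walls, and the jaw is open. I'll zoom in on the flange before handing in.

Run:
```python
from h import *
im=cv2.imread("pics/w16.png"); cv2.imwrite("pics/w16c.png",cv2.resize(im[140:290,270:370],None,fx=4,fy=4,interpolation=cv2.INTER_CUBIC))
```

```text
(no output)
```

View pics/w16c.png

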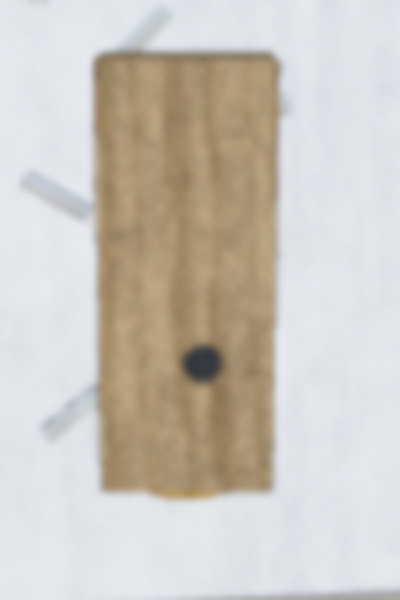

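Only a sliver of brass shows, so the flange is tight against the wood. Handing in.

Run:
```python
from station import r
print(r.finish_job())
```

```text
the job is handed in; nothing more can be done
None
```

I pressed the bush home, released the jaw and laid the block flat in the steel tray, handing in at about 21 s of the 72 s allowed. No verdict is reported back, so this rests on my own checks.

- **Pressing:** It took two full trigger strokes and one part stroke. I finished with about 19 N on the trigger, held for roughly 0.8 s. About 3.2 mm of brass showed between jaw and wood, which is the 3 mm flange with almost no gap.
- **Force reading:** During the last stroke, friction on the roll added to the reading for a while. The final 0.35 mm nudge gave 19.0 N against 19.3 N before it, so the force levelled off instead of climbing as steeply as described. I relied on the picture as well to judge the bush home.
- **Release:** I pressed the red lever down to its stop. In the top view, the jaw plate was back at its starting pixel, and it was still there after the block was lifted out.
- **Placing:** The block was released about 16 mm and 6 mm from the tray's centre, upright and clear of the walls. Only a sliver of brass shows at its end, so the bush stayed home.
- **Left alone:** The jar, marker and calliper look unmoved by eye. At hand-in the gripper was open, about 26 cm up and touching nothing.

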